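Gauge an anchor hole with a depth rod and set the cursor

ROBOT

A 6-joint arm with a two-finger parallel gripper is mounted at the origin on the work surface. World frame = base frame: x ahead of the robot, y to its left, z up, the work surface at z = 0. Lengths are in mm, angles in degrees, forces in N, time in s.
With the tool pointing down it reaches from about 350 to 850 mm from the base axis. Payload 8.1 kg.
Tool frame: the origin (TCP) lies between the finger pads; the fingertips stand 22 mm ahead of it and the grasp point (between the pads) lies 3 mm ahead of it; z points along the fingers, y is the direction in which the jaws open and shut (so a half turn about z gives the same grasp; the last joint's range is limited). The gripper opens to 85 mm and grips with 20 to 120 N. Pads are 22 mm wide; open, the fingers measure 114 mm over their backs; the gripper's body (76 mm by 85 mm) begins 54 mm behind the grasp point. The pads swing forward as they close: fully open they stand 13 mm farther back than shut.
Start: joints at [-70.268, 7.471, 85.268, -0, 87.261, -4.893], TCP at [250.033, -545.425, 253.292] pointing down, gripper open.
Joint ranges: [-169.43, 169.43], [-51.17, 129.36], [1.28, 143.12], [-76.62, 256.62], [0, 156.53], [-152.29, 152.29]. Speed limits (degrees/s): [136.94, 136.94, 159.86, 180, 180, 180].

INTERFACE

Orientations are given as [roll, pitch, yaw] about the fixed x, y, z axes, in that order (R = Rz(yaw) Ry(pitch) Rx(roll)).
In Python, from bench import r gives the robot as it stands.
- The arm moves only by the tool drive_tool, never from a script. Its argument "moves" is a list of rows, each a list of 2 entries, a list of its own where there are three numbers: the shift along the world's x, y, z in mm, then the turn about the world's z in degrees. A call has exactly 8 rows; each row is the pose to reach, as a shift and turn from the pose commanded when the call began; what a row does not reach only later rows make up. A row lasts 1/12 s, in which the tool goes at most 41.7 mm and 7.16 degrees, less where a joint would pass 70% of its speed; a pose out of reach is approached as far as the arm can. A call with a gripper value outside its range is refused whole. "fingers" is the finger opening in mm, from 0 to 85.4, set as the call begins (left out, the last holds). The fingers move at their own pace and stop on an object; "squeeze" is the grip in N (left out, the last holds). Time passes only in rows, so rows that repeat a pose let the fingers close, or fill a call up. It gives the time, the measured TCP pose, the force and the opening at its end, in the units of the state.
- r.sense(): the state, without advancing time (a new reading comes with each control period).
- r.snapshot(name): name is "scene" or "top" or "wrist"; returns a dict with "pixels" (420x560x3 uint8, red, green, blue), "camera_matrix" (3x3 intrinsics, pixels), "k1" (the pictures are not rectified: a ray, as slopes to the right and down, at radius r is drawn at 1 + k1 r^2 times it, then the intrinsics apply), "xyz" and "orientation" of the camera in the world. Camera axes: x right, y down, z forward; pixel columns grow to the right and rows downward; lengths in mm; the calibration is good to about 2 mm. A picture is of the moment at which its call begins. There is no depth.
- r.hand_in(): hands the job in, once; it reports no verdict.
The state is a dict: "time": time; "joint_pos": joint angles; "qd": joint speeds; "joint_efforts": joint torques, N m; "tool_pos": TCP position; "tcp_rot": TCP orientation; "ft_force": force on the tool from outside, world axes, zero at the start; "wrist_torque": the same for the moment, N m; "finger_gap": finger opening in mm.
Only numpy, scipy, OpenCV 4.12 (cv2) and the standard library are available. Lean on these libraries where they do the work, as an engineer would, in place of code of your own. Each camera call takes 0.05 s, during which the arm holds its last target.

TASK

Check how deep the anchor hole in the concrete block is: take the long ringed depth rod from the wooden rack, slide it upright into the wide hole and press it gently down, pushing the loose rubber disc inside ahead of it, until it is firmly on the solid bottom and will go no further. Leave the rod standing there, read the length that still sticks out above the concrete, and slide the cursor on the rule in front of the block to that same length, to within 5 mm. Do not ram the rod, and leave the short pin and the other things on the table where they are.

Things in the scene. Friction and masses are not known exactly. Their poses are not given: they have to be found in the camera images.
- rod: the depth rod: plain aluminium, round, 18 mm diameter, 160 mm long, about 0.12 kg, with thin dark rings every 10 mm; stands upright in one of the rack's two holes (either one), sunk 30 mm into it. Origin: centre of its lower end, z up along the rod. The lower end has a 3 mm wide, 4 mm high chamfer.
- rod_tip (a point): centre of the depth rod's lower end (same point as its origin)
- rod_top (a point): centre of the depth rod's upper end, 160 mm above rod_tip along the rod
- pin: bystander: plain steel pin without rings, 18 mm diameter, 105 mm long, standing in the other hole of the rack; origin at its lower end. Stays there.
- rack: fixed wooden rack block 60 x 150 x 45 mm; origin at centre of underside; two holes 20 mm wide, 30 mm deep, 38 mm either side of the centre along its y axis
- station: fixed plywood board 205 x 200 x 18 mm (x -145 to +60 mm) carrying a concrete block, 110 x 130 x 110 mm, top 128 mm above the table, and a rule. Origin on the table below the axis of the wide hole, the block's centre; x points away from the rule. A narrow 11 mm hole 42 mm to its +y side is not used.
- bore_mouth (a point): centre of the mouth of the wide hole (20 mm diameter), at the top face of the block; the hole runs straight down. Axes as the station's, z up
- bore_end: closed end of the wide hole with its loose rubber disc; origin given at the MOUTH, as the depth is not known: with the disc pushed right down, 70 to 110 mm of the rod stick out. The disc starts 12 to 30 mm above that, slides ahead of the rod under about 4 N and stays where left (the rod's weight does not move it); the solid bottom stops hard: a push of 8 to 15 N shows it.
- cursor (a joint): reading of the cursor on the rule, m: 0 at the rule's zero tick (-y end), growing along the station's +y up to 0.130; starts between 0.005 and 0.045. Slides with about 2 N of friction and stays where it is left. Its pointer is a steel line over the tick strip, at the middle of its width.
- cursor_grip (a point): point to grip the cursor: the middle of its upright steel tab (22 mm along station x, 14 mm along station y, from 41 to 76 mm above the table; the tab stands on a 30 x 26 mm foot, 31 to 41 mm high); 61 mm above the table. Axes as the station's.
- cursor_mark (a point): reference point in the cursor, 43 mm above the table, on its middle line. Its z axis leans 45 degrees from up towards the station's +y: with the rod in the hole, the rod_tip's z in this frame is (exposed length minus reading) / 1.414, so 0 when the cursor is set right.
- rule_zero (a point): zero tick, on top of the rule. The rule is an aluminium bar along the station's y, 115 mm to the -x side of the wide hole, 18 to 30 mm above the table, an end stop at each end; zero is near its -y end, 75 mm to the -y side of the hole. A white strip beside it has ticks every 10 mm, long ones at 0, 50 and 100 mm.
- battery: bystander: black battery pack 75 x 60 x 59 mm
- tape_roll: bystander: roll of tape, 100 mm diameter, 45 mm high
- carton: bystander: yellow carton 110 x 60 x 40 mm
- tape_measure: bystander: yellow tape measure, 70 x 38 x 65 mm
- nut: bystander: steel nut, 22 mm diameter, 8 mm high, lying on the block's top near a corner, about 40 mm to the +x side and 50 mm to the -y side of the wide hole
- driver: bystander: screwdriver lying on the table

How it is judged (in metres and radians):
On the way, in this order (a step that is already met when the one before it is completed fails the run):
1. the depth rod is in the wide hole and pressed home on the solid bottom with more than 7 N (the disc alone gives way below that), for 0.2 s (contact force between rod and bore_end above 7 N and horizontal distance between rod_tip and bore_mouth below 0.004 m and z of rod_tip in the frame of bore_mouth below -0.03 m), for 0.2 s.
2. with the rod still home, the cursor is set to the exposed length within 5 mm (contact force between rod and bore_end above 0.4 N and horizontal distance between rod_tip and bore_mouth below 0.004 m and z of rod_tip in the frame of bore_mouth below -0.03 m and z of rod_tip in the frame of cursor_mark between -0.0036 and 0.0036 m), for 0.2 s.
At the end, for the whole second after the job is handed in: The depth rod stands upright (within 0.1 rad), at rest and released in the wide hole, resting on the disc at the solid bottom, and the cursor's reading equals the rod's exposed length within 5 mm; the pin and the other things are where they were (all of step 2 and angle between rod's own z axis and vertical below 0.1 rad and linear speed of rod below 0.01 m/s and velocity of joint cursor below 0.01 m/s); the robot touches nothing.
It fails at once if the rod is rammed: more than 30 N on the bottom of the hole (contact force between rod and bore_end above 30 N).
It fails at once if the short pin is moved by more than 15 mm (distance of pin from where it was at the start of the episode above 0.015 m).
It fails at once if the battery, tape roll, yellow carton, tape measure, nut or screwdriver is moved by more than 30 mm (distance of any of battery, tape_roll, carton, tape_measure, nut, driver from where it was at the start of the episode above 0.03 m).
It also fails if it takes over 67 s, if anything falls off the work surface, if the arm or the gripper's body presses on something with over 40 N, if the wrist force passes 120 N, or if a joint passes its speed limit or range.

## Working session

There is one attempt and no reset: what is moved stays moved. The work goes in short steps, Python scripts to look and compute and a tool call to move; the robot and the scene stay as the last step left them, time stands still between calls to the robot, and variables do not carry over. Pictures are saved under pics/ and viewed, and the job is handed in when it is done.

Besides the shell and the picture viewer there is one more tool, called as name(argument=value, ...) on one line, values as JSON. drive_tool: Moves the arm, as the interface text tells. Its arguments: {"type":"object","properties":{"moves":{"type":"array","items":{"type":"array"}},"fingers":{"type":"number"},"squeeze":{"type":"number"}},"required":["moves"]}

```bash
mkdir -p pics
cat > h.py <<'E'
import numpy as np,cv2,pickle
from bench import r
from scipy.spatial.transform import Rotation as R
def snap(n,f):
    s=r.snapshot(n); pickle.dump(s,open(f'pics/{f}.pkl','wb'))
    cv2.imwrite(f'pics/{f}.png',cv2.cvtColor(np.asarray(s['pixels'],np.uint8),cv2.COLOR_RGB2BGR)); return s
def load(f): return pickle.load(open(f'pics/{f}.pkl','rb'))
def Rm(s):
    o=np.array(s['orientation'],float)
    return o if o.shape==(3,3) else R.from_euler('xyz',o,degrees=True).as_matrix()
def proj(s,P):
    p=(np.atleast_2d(P)-np.array(s['xyz']))@Rm(s); m=p[:,:2]/p[:,2:]
    m=m*(1+s['k1']*(m**2).sum(1,keepdims=True)); K=np.array(s['camera_matrix'])
    return m@K[:2,:2].T+K[:2,2]
def ray(s,uv):
    K=np.array(s['camera_matrix']); d=np.linalg.solve(K[:2,:2],np.array(uv,float)-K[:2,2]); m=d.copy()
    for _ in range(30): m=d/(1+s['k1']*(m@m))
    return np.array(s['xyz']),Rm(s)@np.array([m[0],m[1],1])
def onz(s,uv,z):
    o,d=ray(s,uv); return o+d*(z-o[2])/d[2]
def tri(L):
    A=np.zeros((3,3));b=np.zeros(3)
    for s,uv in L:
        o,d=ray(s,uv);d=d/np.linalg.norm(d);M=np.eye(3)-np.outer(d,d);A+=M;b+=M@o
    return np.linalg.solve(A,b)
E
python3 - <<'E'
from h import *
for n in ['scene','top','wrist']:
    s=snap(n,n+'0'); print(n,s['xyz'],s['orientation'],s['camera_matrix'],s['k1'])
print(r.sense())
E
```

```text
scene [1075.75325674 -776.21154183  994.63778786] [-132.85456922   -0.81104054   35.91971737] [[538.72990021   0.         273.86272682]
 [  0.         538.72990021 209.59725269]
 [  0.           0.           1.        ]] -0.07209907647858463
top [ 453.28738307   -8.90635031 1315.94943672] [-175.88487816    0.47683548  -90.56164723] [[521.82886765   0.         278.45452103]
 [  0.         521.82886765 208.86760612]
 [  0.           0.           1.        ]] -0.20519808406423148
wrist [ 323.51498797 -511.17855701  372.60300803] [ 1.61734691e+02  5.29834781e-02 -6.53893091e+01] [[333.83313067   0.         279.05802571]
 [  0.         333.83313067 215.9210303 ]
 [  0.           0.           1.        ]] -0.06821146303271917
{'time': 0.15, 'joint_pos': array([-7.02674072e+01,  7.50703809e+00,  8.53172160e+01, -9.11232811e-04,
        8.72615526e+01, -4.89349604e+00]), 'qd': array([ 0.03536692, -0.14619873, -0.25009058, -0.06456136,  0.03860563,
        0.06046946]), 'joint_efforts': array([-3.21330708e-04, -5.70063722e+01, -5.01158702e+01, -3.45701583e-04,
        9.50995542e-03,  1.06834554e-05]), 'tool_pos': array([ 249.88943664, -545.03633775,  252.44414074]), 'tcp_rot': array([-1.79914428e+02, -6.41283168e-03,  2.46261283e+01]), 'ft_force': array([0.45217994, 0.38645764, 0.36937536]), 'wrist_torque': array([ 0.02258779, -0.01097055, -0.01966854]), 'finger_gap': 84.9292176074902}
```

View pics/scene0.png

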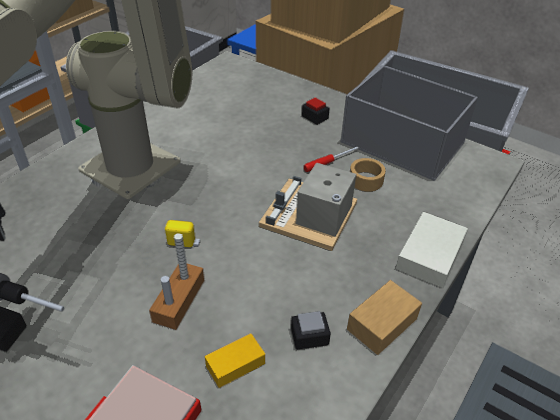

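View pics/top0.png

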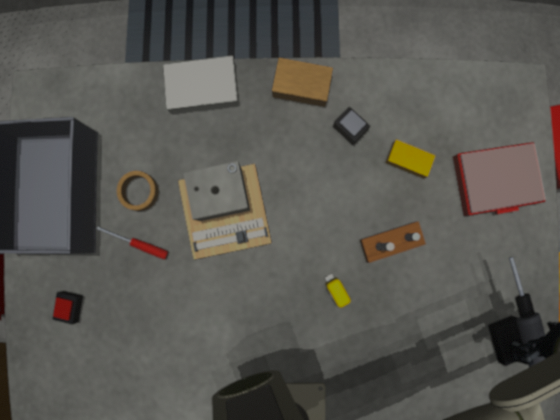

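View pics/wrist0.png

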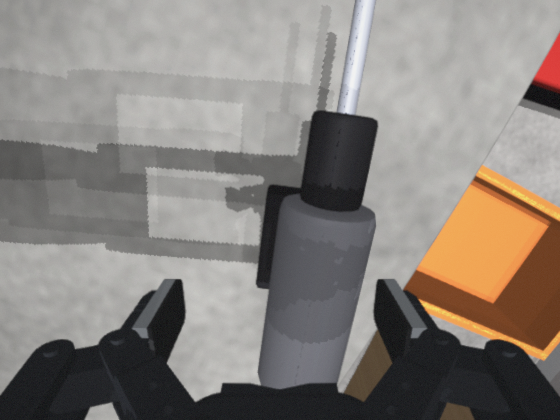

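Run:
```python
import cv2
t=cv2.imread('pics/top0.png');s=cv2.imread('pics/scene0.png')
c=cv2.resize(t[155:265,170:280],(0,0),fx=5,fy=5,interpolation=cv2.INTER_CUBIC);cv2.imwrite('pics/c1.png',c)
c=cv2.resize(t[215:270,355:430],(0,0),fx=8,fy=8,interpolation=cv2.INTER_CUBIC);cv2.imwrite('pics/c2.png',c)
c=cv2.resize(s[150:250,250:365],(0,0),fx=6,fy=6,interpolation=cv2.INTER_CUBIC);cv2.imwrite('pics/c3.png',c)
c=cv2.resize(s[225:330,140:230],(0,0),fx=5,fy=5,interpolation=cv2.INTER_CUBIC);cv2.imwrite('pics/c4.png',c)
```

```text
(no output)
```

View pics/c1.png

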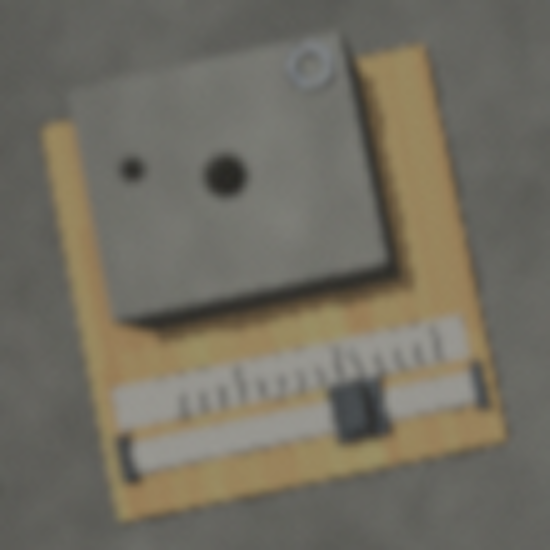

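View pics/c2.png

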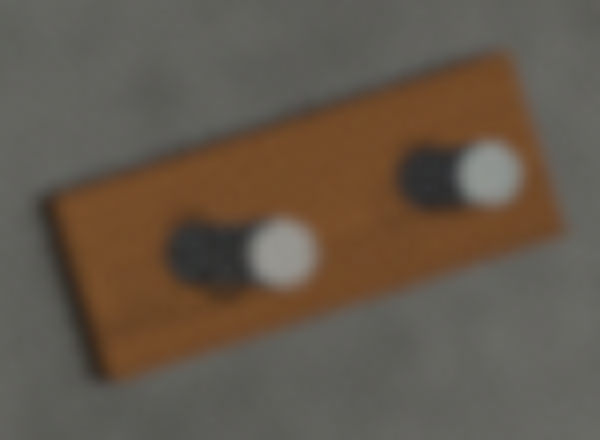

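View pics/c3.png

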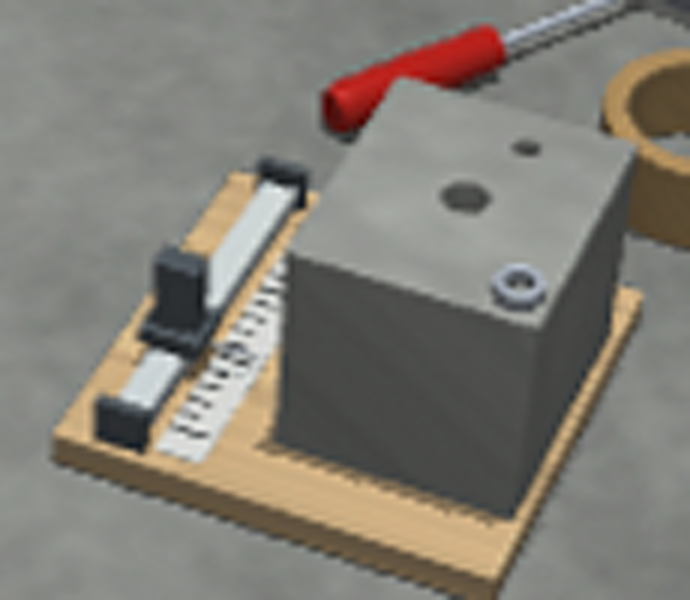

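View pics/c4.png

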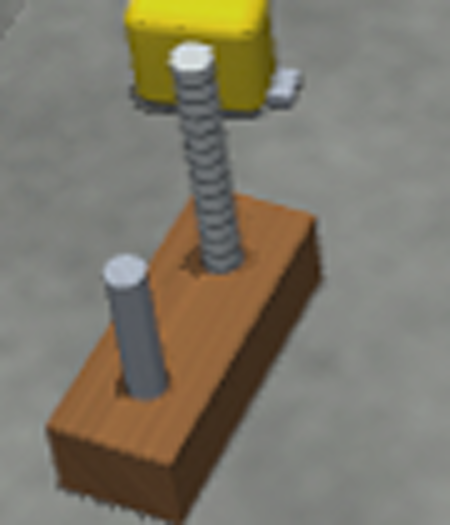

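```bash
cat > fit.py <<'E'
from h import *
from scipy.optimize import least_squares
def un(c,f,ox,oy): return [(c[0]+.5)/f-.5+ox,(c[1]+.5)/f-.5+oy]
t=load('top0');s=load('scene0')
obs=[]
for P,c in [((0,0,128),(227,175)),((0,42,128),(132,169)),((55,65,128),(72,93)),((55,-65,128),(340,33)),((-55,-65,128),(390,268)),((-55,65,128),(118,320)),
  ((60,100,18),(45,122)),((60,-100,18),(425,45)),((-145,-100,18),(505,440)),((-145,100,18),(118,520))]:
    obs.append((t,P,un(c,5,170,155)))
for P,c in [((0,0,128),(466,197)),((0,42,128),(526,148)),((55,65,128),(635,150)),((55,-65,128),(540,325)),((-55,-65,128),(290,250)),((-55,65,128),(400,78)),((-145,-100,18),(55,440)),((60,-100,18),(495,583))]:
    obs.append((s,P,un(c,6,250,150)))
def W(p,P): 
    a=np.radians(p[2]);c,d=np.cos(a),np.sin(a);P=np.array(P,float);return np.array([p[0]+c*P[0]-d*P[1],p[1]+d*P[0]+c*P[1],P[2]])
if __name__=='__main__':
  for sel in ['both','t','s']:
    oo=[o for o in obs if sel=='both' or (o[0] is t)==(sel=='t')]
    f=lambda p:np.concatenate([proj(o[0],W(p,o[1]))[0]-o[2] for o in oo])
    q=least_squares(f,[500,150,10],loss='soft_l1');print(sel,q.x.round(2));
    if sel=='both': print(f(q.x).reshape(-1,2).round(1).tolist())
  for n,z,a,b in [('rod',175,(282,253),(192,57)),('pin',120,(489,173),(126,270))]:
    A=un(a,8,355,215);B=un(b,5,140,225)
    print(n,onz(t,A,z).round(1),onz(s,B,z).round(1),tri([(t,A),(s,B)]).round(1))
  print('bore',onz(t,un((227,175),5,170,155),128),onz(s,un((466,197),6,250,150),128))
E
python3 fit.py
```

```text
both [586.06 146.43  11.23]
[[-0.4, -0.6], [0.9, 4.4], [-1.2, -1.4], [-0.0, -1.1], [-0.6, -1.6], [-1.5, -0.4], [-1.3, -0.1], [-0.1, -1.1], [0.5, -0.2], [-0.4, 0.0], [-0.6, 0.5], [-4.8, -0.8], [0.3, -0.4], [-0.9, 1.3], [-1.5, 0.8], [-0.5, 0.1], [-1.3, -0.8], [-0.5, 0.1]]
t [584.71 145.33  10.9 ]
s [587.52 148.26  11.42]
rod [ 450.6 -244.4  175. ] [ 452.2 -242.5  175. ] [ 451.5 -243.5  175.5]
pin [ 472.6 -317.5  120. ] [ 474.3 -314.8  120. ] [ 473.7 -316.2  120.9]
bore [584.76919975 145.55943848 128.        ] [586.11712321 148.99606949 128.        ]
```

drive_tool(moves=[[[10, 15, 0], 0], [[30, 45, 0], 0], [[56, 84, 0], 0], [[78, 117, 0], 0], [[100, 150, 0], 0], [[122, 183, 0], 0], [[144, 216, 0], 0], [[164, 246, 0], 0]], fingers=85)

```text
time: 0.82
tool_pos: [414.8, -297.2, 253.1]
tcp_rot: [-180.0, -0.0, 24.6]
ft_force: [0.9, -0.0, -0.2]
finger_gap: 85.3
```

drive_tool(moves=[[[15, 22, 0], 0], [[27, 40, 0], 0], [[35, 52, 0], 0], [[37, 55, 0], 0], [[37, 55, 0], 0], [[37, 55, 0], 0], [[37, 55, 0], 0], [[37, 55, 0], 0]])

```text
time: 1.48
tool_pos: [450.5, -245.3, 253.2]
tcp_rot: [-180.0, 0.0, 24.5]
ft_force: [-0.4, 0.7, 0.6]
finger_gap: 84.9
```

Run:
```python
from h import *
snap('wrist','w1');s=r.sense();print(s['time'],s['tool_pos'],s['tcp_rot'],s['ft_force'])
w=load('w1');print(w['xyz'],proj(w,[[451.5,-243.5,175],[451.5,-243.5,45],[473.7,-316,120]]))
```

```text
1.5333 [ 450.51300594 -245.31513113  253.23846086] [1.79998752e+02 1.31893959e-02 2.45399249e+01] [-0.64387406 -0.25600444  0.45191524]
[ 524.12577553 -211.45988535  373.44428939] [[277.26171108 236.39520514]
 [277.82403734 188.46438051]
 [370.49550592 222.35835521]]
```

View pics/w1.png

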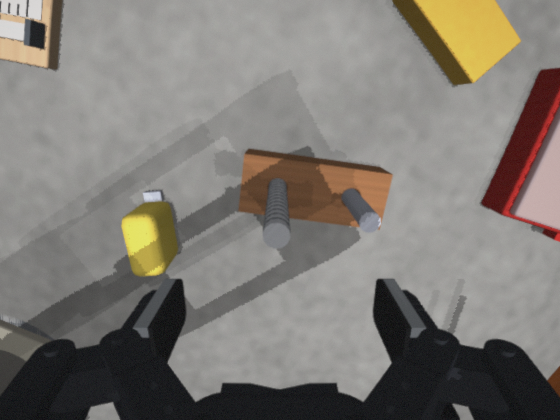

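drive_tool(moves=[[[0.5, 1, -15], 0], [[0.5, 1, -40], 0], [[0.5, 1, -65], 0], [[0.5, 1, -85], 0], [[0.5, 1, -96], 0], [[0.5, 1, -100], 0], [[0.5, 1, -100], 0], [[0.5, 1, -100], 0]])

```text
time: 2.2
tool_pos: [452.0, -244.0, 154.4]
tcp_rot: [179.9, -0.0, 24.6]
ft_force: [0.1, 0.3, 0.6]
finger_gap: 85.0
```

drive_tool(moves=[[[0, 0, 0], 0], [[0, 0, 0], 0], [[0, 0, 0], 0], [[0, 0, 0], 0], [[0, 0, 0], 0], [[0, 0, 0], 0], [[0, 0, 0], 0], [[0, 0, 0], 0]], fingers=0, squeeze=40)

```text
time: 2.87
tool_pos: [451.7, -243.4, 153.6]
tcp_rot: [180.0, -0.0, 24.6]
ft_force: [-0.8, 1.4, 4.2]
finger_gap: 17.0
```

Run:
```python
from h import *
s=r.sense();print(s['time'],s['tool_pos'],s['tcp_rot'],s['ft_force'],s['wrist_torque'],s['finger_gap'])
snap('wrist','w2');snap('scene','s2')
im=cv2.imread('pics/s2.png');cv2.imwrite('pics/s2c.png',cv2.resize(im[150:350,80:360],(0,0),fx=2.8,fy=2.8))
```

```text
2.8667 [ 451.69837244 -243.4176472   153.64893675] [ 1.79987945e+02 -1.81410693e-02  2.46278122e+01] [-0.75545928  1.40939565  4.22714166] [0.31104443 0.18922463 0.00326495] 16.95589050268114
```

View pics/w2.png

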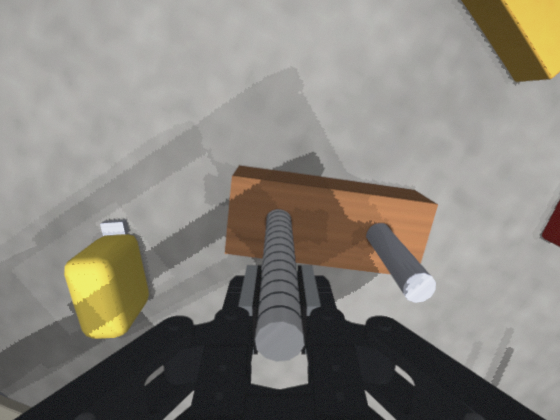

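drive_tool(moves=[[[0, 0, 10], 0], [[0, 0, 30], 0], [[0, 0, 55], 0], [[0, 0, 80], 0], [[0, 0, 105], 0], [[0, 0, 130], 0], [[0, 0, 147], 0], [[0, 0, 150], 0]])

```text
time: 3.63
tool_pos: [452.6, -244.2, 307.7]
tcp_rot: [179.7, -0.2, 24.6]
ft_force: [-0.4, 0.2, -2.0]
finger_gap: 16.8
```

drive_tool(moves=[[[4, 12, 0], 7], [[10, 28, 0], 14], [[17, 48, 0], 21], [[24, 68, 0], 28], [[31, 90, 0], 35], [[38, 112, 0], 42], [[46, 134, 0], 49], [[54, 156, 0], 56]])

```text
time: 4.3
tool_pos: [505.2, -86.2, 301.9]
tcp_rot: [-179.9, -0.0, 81.0]
ft_force: [0.4, -0.1, -2.0]
finger_gap: 17.1
```

drive_tool(moves=[[[7, 20, 0], 7], [[14, 40, 0], 14], [[21, 60, 0], 21], [[28, 80, 0], 28], [[35, 100, 0], 35], [[42, 120, 0], 42], [[48, 138, 0], 49], [[54, 156, 0], 56]])

```text
time: 4.97
tool_pos: [559.2, 69.6, 301.7]
tcp_rot: [-179.9, -0.1, 137.0]
ft_force: [0.0, -0.7, -1.3]
finger_gap: 17.1
```

drive_tool(moves=[[[6, 18, 0], 7], [[12, 36, 0], 14], [[18, 53, 0], 21], [[22, 66, 0], 28], [[25, 74, 0], 35], [[27, 78, 0], 42], [[27, 78, 0], 49], [[27, 78, 0], 54.4]])

```text
time: 5.63
tool_pos: [586.0, 146.9, 301.4]
tcp_rot: [180.0, -0.2, -168.6]
ft_force: [0.4, -0.1, -1.8]
finger_gap: 16.9
```

Run:
```python
from h import *
snap('wrist','w3');snap('scene','s3');s=r.sense();print(s['time'],s['tool_pos'],s['tcp_rot'],s['ft_force'],s['joint_pos'])
im=cv2.imread('pics/s3.png');cv2.imwrite('pics/s3c.png',cv2.resize(im[80:250,240:370],(0,0),fx=4,fy=4,interpolation=cv2.INTER_CUBIC)[:600])
```

```text
5.7333 [585.99480051 146.56639433 301.68447855] [-1.79997233e+02 -1.36652535e-01 -1.68861999e+02] [ 0.51921756  0.71628698 -1.46285725] [ 9.18437604e+00  7.36110154e+00  8.03732577e+01 -7.42998323e-03
  9.24021195e+01 -9.19539312e+01]
```

View pics/w3.png

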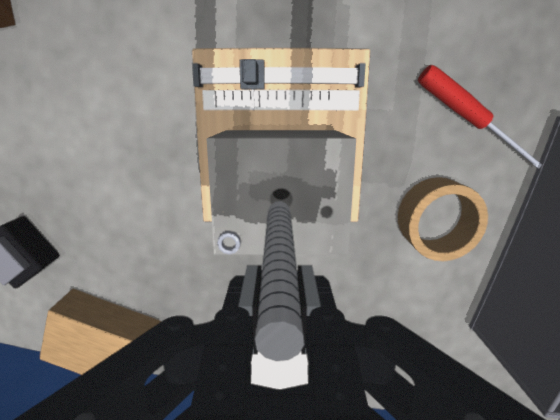

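View pics/s3c.png

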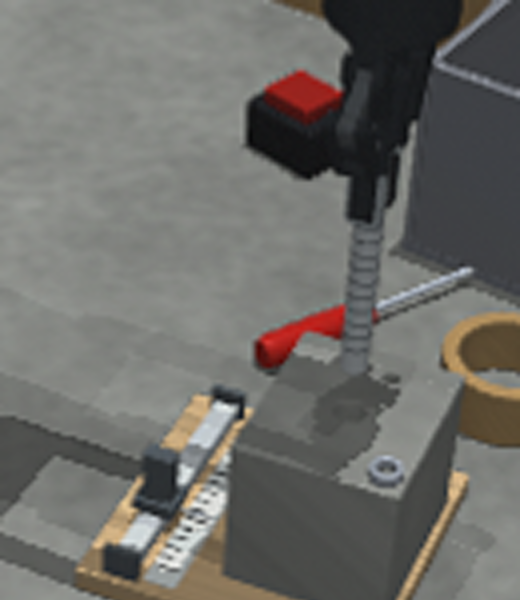

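Run:
```python
import cv2
t=cv2.imread('pics/w3.png')
cv2.imwrite('pics/c5.png',cv2.resize(t[120:270,190:370],(0,0),fx=4,fy=4,interpolation=cv2.INTER_CUBIC))
cv2.imwrite('pics/c6.png',cv2.resize(t[40:120,185:375],(0,0),fx=4,fy=4,interpolation=cv2.INTER_CUBIC))
```

```text
(no output)
```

View pics/c5.png

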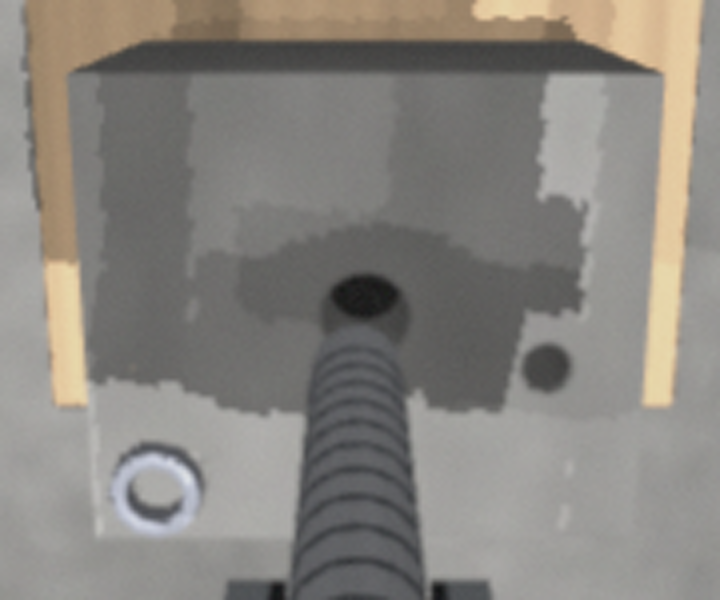

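View pics/c6.png

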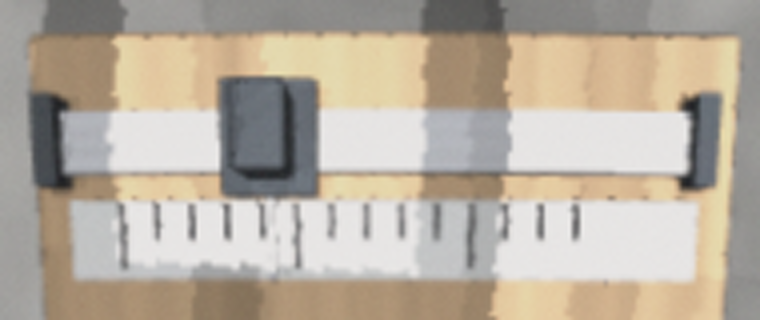

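```bash
cat > fit2.py <<'E'
from fit import *
w=load('w3')
c5=[((0,0,128),(366,313)),((-55,-65,128),(70,72)),((-55,65,128),(662,74)),((55,-65,128),(97,536)),((60,-100,18),(54,405)),((60,100,18),(672,405))]
c6=[((-145,-100,18),(30,35)),((-145,100,18),(740,37))]
ow=[(w,P,un(c,4,190,120)) for P,c in c5]+[(w,P,un(c,4,185,40)) for P,c in c6]
ob=[o for o in obs if o[1]!=(0,42,128)]
for oo in (ow,ow+ob):
    f=lambda p:np.concatenate([proj(o[0],W(p,o[1]))[0]-o[2] for o in oo])
    q=least_squares(f,[586,147,11],loss='soft_l1');print(q.x.round(2),f(q.x).reshape(-1,2)[:8].round(1).tolist())
print('hole',onz(w,un((366,313),4,190,120),128))
s=r.sense();T=s['tool_pos'];print(T)
# rod predicted outline at tip if axis at TCP
for dz in (138.6,128.6,118.6): print(dz,(proj(w,[T-[0,0,dz]])[0]-[190,120])*4)
for x in np.linspace(0,6.28,9): print(((proj(w,[T+[9*np.cos(x),9*np.sin(x),-134.6]])[0]-[190,120])*4).round(0),end='')
E
python3 fit2.py
```

```text
[585.81 148.88  11.33] [[-0.0, 1.1], [-0.9, -0.0], [1.2, -0.2], [-0.3, 0.3], [-0.5, 0.5], [0.6, 0.8], [-0.8, -0.8], [1.0, -1.0]]
[585.71 148.32  11.36] [[-0.6, 0.9], [-1.5, -0.2], [0.6, -0.5], [-0.8, 0.1], [-0.9, 0.4], [0.3, 0.6], [-1.4, -1.0], [0.5, -1.2]]
hole [584.80789037 148.71011367 128.        ]
[585.99480051 146.56639433 301.68447855]
138.6 [353.87754104 360.06404811]
128.6 [353.75781831 375.13926224]
118.6 [353.62910657 391.35256542]
[345. 408.][379. 401.][398. 374.][392. 342.][363. 323.][329. 330.][310. 357.][316. 389.][345. 408.]
```

drive_tool(moves=[[[-0.5, 1.6, -4], 0], [[-0.5, 1.6, -12], 0], [[-0.5, 1.6, -20], 0], [[-0.5, 1.6, -27], 0], [[-0.5, 1.6, -30], 0], [[-0.5, 1.6, -30], 0], [[-0.5, 1.6, -30], 0], [[-0.5, 1.6, -30], 0]])

```text
time: 6.4
tool_pos: [586.2, 148.2, 273.7]
tcp_rot: [-180.0, 0.0, -169.0]
ft_force: [-0.3, -0.5, -1.4]
finger_gap: 17.2
```

Run:
```python
from h import *
snap('wrist','w4');snap('scene','s4');s=r.sense();print(s['time'],s['tool_pos'],s['tcp_rot'],s['ft_force'])
a=cv2.imread('pics/s4.png');b=cv2.imread('pics/w4.png')
a=cv2.resize(a[140:210,290:365],(0,0),fx=5.2,fy=5.2,interpolation=cv2.INTER_CUBIC);b=cv2.resize(b[160:240,240:320],(0,0),fx=5,fy=5,interpolation=cv2.INTER_CUBIC)
h=max(len(a),len(b));o=np.zeros((h,a.shape[1]+b.shape[1],3),np.uint8);o[:len(a),:a.shape[1]]=a;o[:len(b),a.shape[1]:]=b;cv2.imwrite('pics/c7.png',o);print(a.shape)
```

```text
6.5 [586.31285621 148.18567879 273.93388627] [-1.79997471e+02  5.76790819e-02 -1.68984020e+02] [-0.88174611  0.53684615 -2.07221461]
(364, 390, 3)
```

View pics/c7.png

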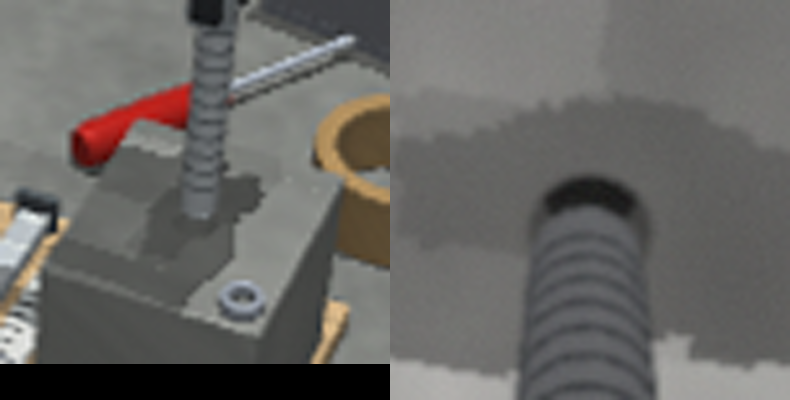

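```bash
cat > ov.py <<'E'
from h import *
import sys
w=load('w4');T=np.array([586.1,148.2,273.6])
a=np.radians(11.2);ex=np.array([np.cos(a),np.sin(a),0]);ey=np.array([-np.sin(a),np.cos(a),0])
def ring(c,rad):
    t=np.linspace(0,2*np.pi,73)[:,None];return proj(w,c+rad*(np.cos(t)*ex+np.sin(t)*ey))
def crop(u): return np.c_[(u[:,0]-240+.5)*5+390,(u[:,1]-160+.5)*5]
for nm,c,rad in [('hole',np.array([585.8,148.8,128]),10),('tip6',T-[0,0,138.6],6),('sh9',T-[0,0,134.6],9)]:
    u=crop(ring(c,rad));print(nm,'cols',u[:,0].min().round(),u[:,0].max().round(),'rows',u[:,1].min().round(),u[:,1].max().round())
u=crop(proj(w,[T-[0,0,138.6],T-[0,0,138.6]+ex,T-[0,0,138.6]+ey]));print(u)
E
python3 ov.py
```

```text
hole cols 531.0 651.0 rows 177.0 292.0
tip6 cols 550.0 624.0 rows 213.0 284.0
sh9 cols 531.0 643.0 rows 202.0 309.0
[[587.21908259 248.96699934]
 [587.24168131 254.84386614]
 [593.37801212 248.94728179]]
```

drive_tool(moves=[[[-1.1, 0.5, -2], 0], [[-1.1, 0.5, -5], 0], [[-1.1, 0.5, -8], 0], [[-1.1, 0.5, -11], 0], [[-1.1, 0.5, -14], 0], [[-1.1, 0.5, -17], 0], [[-1.1, 0.5, -20], 0], [[-1.1, 0.5, -20], 0]])

```text
time: 7.17
tool_pos: [584.6, 148.6, 252.3]
tcp_rot: [-180.0, -0.1, -169.0]
ft_force: [-0.1, 0.8, -1.2]
finger_gap: 17.1
```

drive_tool(moves=[[[0, 0, -4], 0], [[0, 0, -8], 0], [[0, 0, -12], 0], [[0, 0, -16], 0], [[0, 0, -20], 0], [[0, 0, -24], 0], [[0, 0, -28], 0], [[0, 0, -30], 0]])

```text
time: 7.83
tool_pos: [585.0, 148.7, 223.1]
tcp_rot: [-180.0, 0.0, -169.0]
ft_force: [0.0, -0.0, 2.6]
finger_gap: 17.0
```

drive_tool(moves=[[[0, 0, -1], 0], [[0, 0, -2], 0], [[0, 0, -3], 0], [[0, 0, -4], 0], [[0, 0, -5], 0], [[0, 0, -6], 0], [[0, 0, -6], 0], [[0, 0, -6], 0]])

```text
time: 8.5
tool_pos: [584.9, 148.7, 217.1]
tcp_rot: [-180.0, -0.0, -169.0]
ft_force: [-0.2, 0.8, 0.9]
finger_gap: 16.9
```

drive_tool(moves=[[[0, 0, -1], 0], [[0, 0, -2], 0], [[0, 0, -3], 0], [[0, 0, -4], 0], [[0, 0, -5], 0], [[0, 0, -5], 0], [[0, 0, -5], 0], [[0, 0, -5], 0]])

```text
time: 9.17
tool_pos: [584.8, 148.6, 212.0]
tcp_rot: [-180.0, -0.0, -169.0]
ft_force: [-0.7, -0.6, -0.6]
finger_gap: 17.2
```

drive_tool(moves=[[[0, 0, -1], 0], [[0, 0, -2], 0], [[0, 0, -3], 0], [[0, 0, -4], 0], [[0, 0, -4], 0], [[0, 0, -4], 0], [[0, 0, -4], 0], [[0, 0, -4], 0]])

```text
time: 9.83
tool_pos: [584.8, 148.7, 208.0]
tcp_rot: [-180.0, -0.0, -169.0]
ft_force: [-0.7, 1.8, -1.1]
finger_gap: 16.8
```

drive_tool(moves=[[[0, 0, -0.5], 0], [[0, 0, -1], 0], [[0, 0, -1.5], 0], [[0, 0, -2], 0], [[0, 0, -2.5], 0], [[0, 0, -3], 0], [[0, 0, -3.5], 0], [[0, 0, -4], 0]])

```text
time: 10.5
tool_pos: [585.7, 148.8, 206.2]
tcp_rot: [-180.0, 0.1, -169.0]
ft_force: [-3.0, -0.5, 14.0]
finger_gap: 16.8
```

drive_tool(moves=[[[0, 0, -0.5], 0], [[0, 0, -1], 0], [[0, 0, -1.5], 0], [[0, 0, -2], 0], [[0, 0, -2.5], 0], [[0, 0, -3], 0], [[0, 0, -3.5], 0], [[0, 0, -4], 0]])

```text
time: 11.17
tool_pos: [587.6, 149.1, 205.7]
tcp_rot: [-180.0, 0.5, -169.0]
ft_force: [-3.4, -0.6, 26.6]
finger_gap: 17.1
```

drive_tool(moves=[[[0, 0, 1.5], 0], [[0, 0, 3], 0], [[0, 0, 4.5], 0], [[0, 0, 5], 0], [[0, 0, 5], 0], [[0, 0, 5], 0], [[0, 0, 5], 0], [[0, 0, 5], 0]])

```text
time: 11.83
tool_pos: [585.6, 148.8, 206.1]
tcp_rot: [-180.0, 0.1, -169.0]
ft_force: [1.6, 0.8, 7.0]
finger_gap: 16.8
```

Run:
```python
from h import *
s=r.sense();print(s['time'],s['tool_pos'],s['tcp_rot'],s['ft_force'])
snap('wrist','w5');snap('scene','s5')
im=cv2.imread('pics/s5.png');cv2.imwrite('pics/s5c.png',cv2.resize(im[80:250,240:370],(0,0),fx=3.5,fy=3.5,interpolation=cv2.INTER_CUBIC)[:600])
```

```text
11.8333 [585.62866283 148.77736199 206.09583988] [-1.79995819e+02  1.11480721e-01 -1.68974963e+02] [1.57877008 0.78944795 6.96666002]
```

View pics/s5c.png

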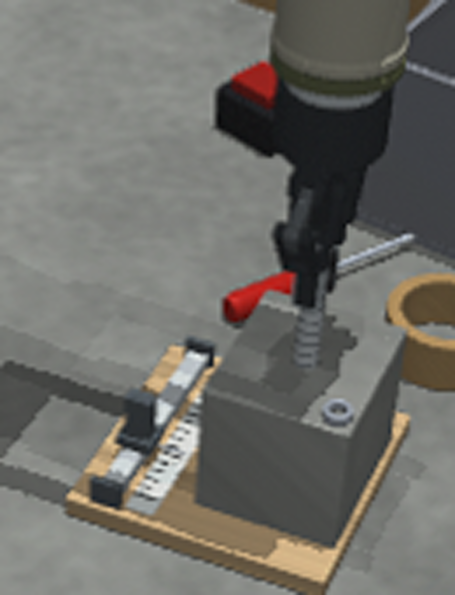

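drive_tool(moves=[[[0, 0, 0], 0], [[0, 0, 0], 0], [[0, 0, 0], 0], [[0, 0, 0], 0], [[0, 0, 0], 0], [[0, 0, 0], 0], [[0, 0, 0], 0], [[0, 0, 0], 0]], fingers=60)

```text
time: 12.6
tool_pos: [584.9, 148.7, 205.2]
tcp_rot: [-180.0, -0.0, -169.0]
ft_force: [-1.5, -0.9, -0.9]
finger_gap: 60.1
```

drive_tool(moves=[[[0, 0, 8], 0], [[0, 0, 25], 0], [[0, 0, 45], 0], [[0, 0, 65], 0], [[0, 0, 85], 0], [[0, 0, 100], 0], [[0, 0, 108], 0], [[0, 0, 110], 0]])

```text
time: 13.27
tool_pos: [585.7, 148.8, 318.0]
tcp_rot: [-180.0, 0.2, -169.0]
ft_force: [0.0, 0.6, -0.9]
finger_gap: 60.0
```

Run:
```python
from h import *
s=r.sense();print(s['time'],s['tool_pos'],s['tcp_rot'],s['ft_force'])
snap('wrist','w6');snap('scene','s6')
a=cv2.imread('pics/s6.png');cv2.imwrite('pics/s6c.png',cv2.resize(a[140:240,255:365],(0,0),fx=6,fy=6,interpolation=cv2.INTER_CUBIC))
```

```text
13.2667 [585.73781527 148.82064337 318.02583416] [-179.99417325    0.21941099 -168.97307342] [ 0.01861224  0.60362932 -0.8596597 ]
```

View pics/s6c.png

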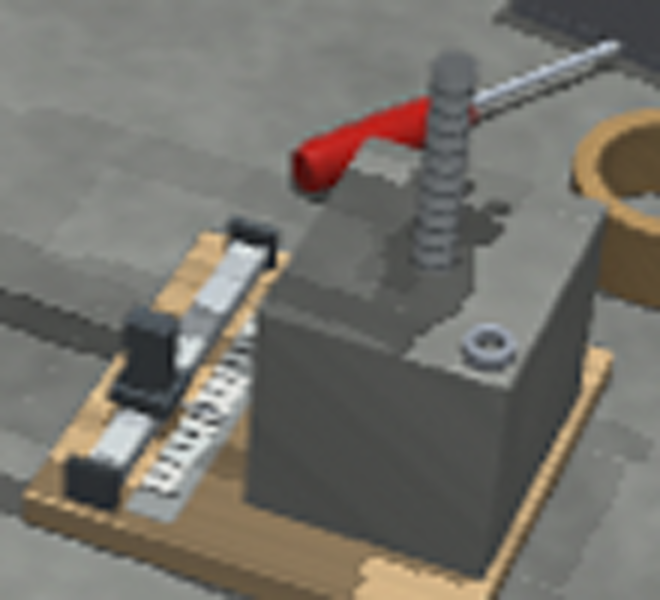

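View pics/w6.png

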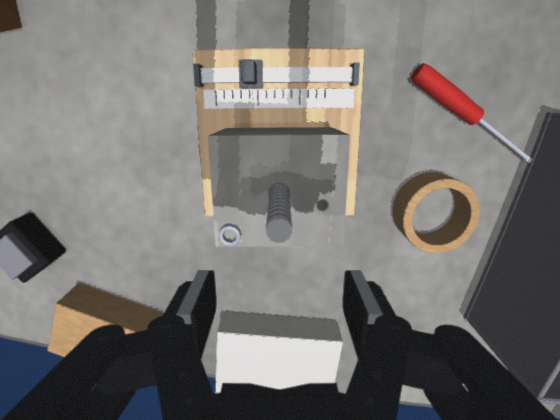

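Run:
```python
from fit import *
s6=load('s6');w6=load('w6')
im=cv2.imread('pics/w6.png');cv2.imwrite('pics/w6c.png',cv2.resize(im[170:250,230:330],(0,0),fx=7,fy=7,interpolation=cv2.INTER_CUBIC))
im=cv2.imread('pics/s6.png');cv2.imwrite('pics/s6d.png',cv2.resize(im[143:190,315:345],(0,0),fx=12,fy=12,interpolation=cv2.INTER_CUBIC))
for c in [(585.8,148.8),(586.1,149)]:
  for L in (94,97,100,103): print(c,L,((proj(s6,[[*c,128+L]])[0]-[315,143]+.5)*12).round(1),((proj(w6,[[*c,128+L]])[0]-[230,170]+.5)*7).round(1))
  print('hole',((proj(s6,[[*c,128]])[0]-[315,143]+.5)*12).round(1),((proj(w6,[[*c,128]])[0]-[230,170]+.5)*7).round(1))
```

```text
(585.8, 148.8) 94 [189.1 117.3] [345.  405.4]
(585.8, 148.8) 97 [190.4 105.2] [344.9 416.2]
(585.8, 148.8) 100 [191.7  93. ] [344.9 427.2]
(585.8, 148.8) 103 [193.   80.8] [344.8 438.6]
hole [151.2 478.9] [346.  164.4]
(586.1, 149) 94 [191.  117.4] [346.4 408.5]
(586.1, 149) 97 [192.2 105.3] [346.3 419.3]
(586.1, 149) 100 [193.5  93.1] [346.3 430.5]
(586.1, 149) 103 [194.8  80.9] [346.3 441.8]
hole [152.9 479. ] [347.  166.8]
```

View pics/w6c.png

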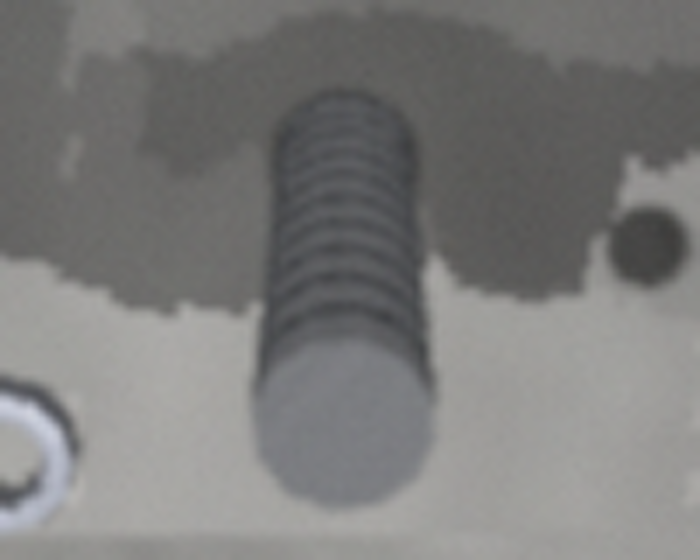

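View pics/s6d.png

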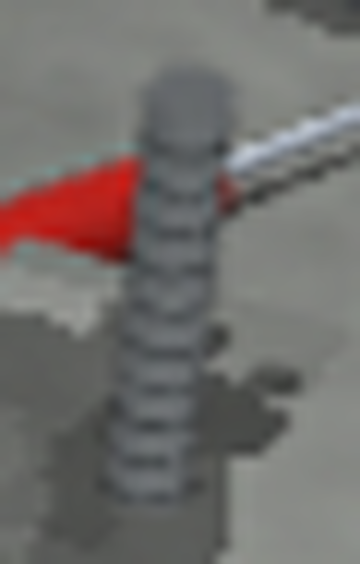

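Run:
```python
from fit import *
w=load('w3');w6=load('w6')
p=np.array([585.75,148.7,11.35])
def inv(q):
    a=np.radians(p[2]);d=q[:2]-p[:2];return np.array([np.cos(a)*d[0]+np.sin(a)*d[1],-np.sin(a)*d[0]+np.cos(a)*d[1]])
for n,c,z in [('tabtop',(257,122),76),('tick0',(124,236),24),('tick50',(298,236),24),('tick100',(472,236),24),('t130',(576,222),24),('stopL',(42,140),35),('stopR',(706,140),35),('foot l',(219,160),41),('foot r',(318,160),41)]:
    q=onz(w,un(c,4,185,40),z);print(n,q.round(1),inv(q).round(1))
for rd in (44.5,99.4): print(rd,W(p,(-115,rd-75,61)))
im=cv2.imread('pics/w6.png');cv2.imwrite('pics/w6d.png',cv2.resize(im[55:115,185:365],(0,0),fx=4.4,fy=4.4,interpolation=cv2.INTER_CUBIC))
```

```text
tabtop [479.4  95.7  76. ] [-114.7  -31. ]
tick0 [512.4  58.6  24. ] [-89.7 -73.9]
tick50 [502.9 107.1  24. ] [-89.4 -24.5]
tick100 [493.1 155.5  24. ] [-89.5  24.9]
t130 [483.4 183.5  24. ] [-93.5  54.2]
stopL [491.6  34.8  35. ] [-114.7  -93.2]
stopR [455.9 211.7  35. ] [-114.9   87.3]
foot l [488.   83.8  41. ] [-108.6  -44.4]
foot r [482.8 109.8  41. ] [-108.6  -17.9]
44.5 [479.00147709  96.16427067  61.        ]
99.4 [468.19705732 149.99060729  61.        ]
```

View pics/w6d.png

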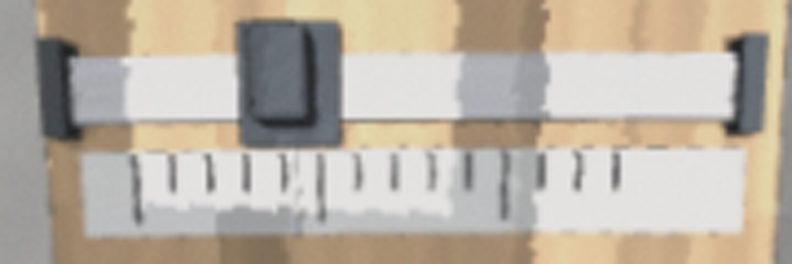

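drive_tool(moves=[[[-8, -4, 0], 0], [[-28, -14, 0], 0], [[-52, -26, 0], 0], [[-76, -38, 0], 0], [[-96, -48, 0], 0], [[-105.8, -52.7, -10], 0.3], [[-105.8, -52.7, -35], 0.3], [[-105.8, -52.7, -65], 0.3]], fingers=50)

```text
time: 14.03
tool_pos: [479.3, 95.7, 250.6]
tcp_rot: [-180.0, 0.2, -168.7]
ft_force: [0.9, -0.2, -1.2]
finger_gap: 50.2
```

drive_tool(moves=[[[0, 0, -30], 0], [[0, 0, -60], 0], [[0, 0, -90], 0], [[0, 0, -115], 0], [[0, 0, -130], 0], [[0, 0, -140], 0], [[0, 0, -140], 0], [[0, 0, -140], 0]])

```text
time: 14.7
tool_pos: [478.6, 95.9, 109.8]
tcp_rot: [180.0, -0.1, -168.7]
ft_force: [-0.4, 0.2, 0.8]
finger_gap: 49.7
```

Run:
```python
from h import *
s=r.sense();print(s['time'],s['tool_pos'],s['tcp_rot'],s['ft_force'])
snap('wrist','w7');snap('scene','s7')
a=cv2.imread('pics/s7.png');cv2.imwrite('pics/s7c.png',cv2.resize(a[90:240,235:365],(0,0),fx=4,fy=4,interpolation=cv2.INTER_CUBIC))
```

```text
14.7 [478.57040367  95.92577762 109.76253571] [ 1.79988640e+02 -9.35471458e-02 -1.68677734e+02] [-0.36512073  0.24627122  0.84226171]
```

View pics/s7c.png

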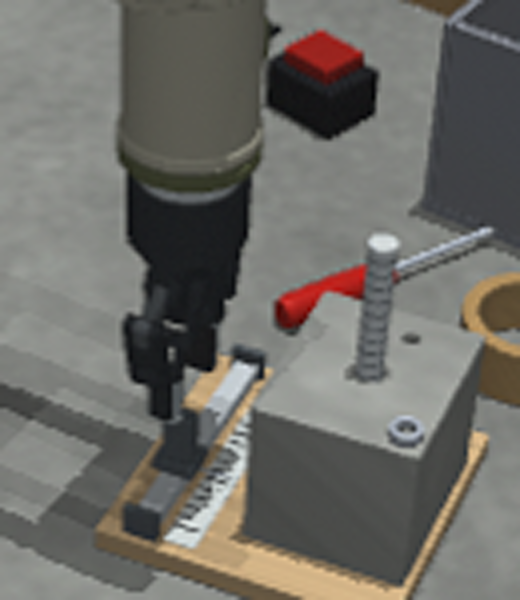

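View pics/w7.png

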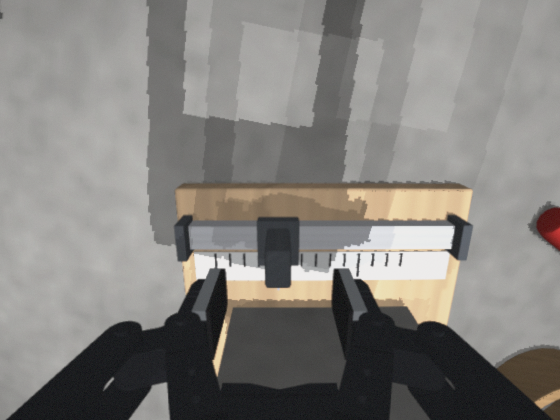

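drive_tool(moves=[[[0.3, 0, -6], 0], [[0.3, 0, -14], 0], [[0.3, 0, -22], 0], [[0.3, 0, -30], 0], [[0.3, 0, -37], 0], [[0.3, 0, -42], 0], [[0.3, 0, -44], 0], [[0.3, 0, -44], 0]])

```text
time: 15.47
tool_pos: [478.8, 95.9, 65.4]
tcp_rot: [180.0, -0.1, -168.7]
ft_force: [-0.1, 0.4, -1.2]
finger_gap: 49.8
```

drive_tool(moves=[[[0, 0, 0], 0], [[0, 0, 0], 0], [[0, 0, 0], 0], [[0, 0, 0], 0], [[0, 0, 0], 0], [[0, 0, 0], 0], [[0, 0, 0], 0], [[0, 0, 0], 0]], fingers=0, squeeze=25)

```text
time: 16.13
tool_pos: [479.9, 96.0, 66.8]
tcp_rot: [-180.0, 0.1, -168.7]
ft_force: [-1.5, -0.9, 6.2]
finger_gap: 13.7
```

drive_tool(moves=[[[-0.6, 3, 0.5], 0], [[-2, 10, 1], 0], [[-4, 20, 1], 0], [[-6, 30, 1], 0], [[-8, 40, 1], 0], [[-10, 50, 1], 0], [[-10.8, 54, 1], 0], [[-10.8, 54, 1], 0]])

```text
time: 16.8
tool_pos: [468.6, 151.4, 66.9]
tcp_rot: [180.0, 0.1, -168.6]
ft_force: [5.1, 3.5, -4.8]
finger_gap: 13.2
```

drive_tool(moves=[[[0, 0, 0], 0], [[0, 0, 0], 0], [[0, 0, 0], 0], [[0, 0, 0], 0], [[0, 0, 0], 0], [[0, 0, 0], 0], [[0, 0, 0], 0], [[0, 0, 0], 0]])

```text
time: 17.47
tool_pos: [468.8, 150.9, 66.9]
tcp_rot: [179.9, 0.1, -168.7]
ft_force: [5.3, 2.8, -5.4]
finger_gap: 13.7
```

drive_tool(moves=[[[0, 0, 0], 0], [[0, 0, 0], 0], [[0, 0, 0], 0], [[0, 0, 0], 0], [[0, 0, 0], 0], [[0, 0, 0], 0], [[0, 0, 0], 0], [[0, 0, 0], 0]], fingers=45)

```text
time: 18.13
tool_pos: [468.6, 150.0, 67.3]
tcp_rot: [-180.0, 0.0, -168.7]
ft_force: [0.8, -1.0, -0.6]
finger_gap: 45.1
```

drive_tool(moves=[[[0, 0, 6], 0], [[0, 0, 20], 0], [[0, 0, 45], 0], [[0, 0, 75], 0], [[0, 0, 105], 0], [[0, 0, 135], 0], [[0, 0, 150], 0], [[0, 0, 150], 0]])

```text
time: 18.8
tool_pos: [471.1, 150.5, 222.9]
tcp_rot: [180.0, 0.5, -168.7]
ft_force: [0.3, 0.2, 0.6]
finger_gap: 44.6
```

Run:
```python
from h import *
s=r.sense();print(s['time'],s['tool_pos'],s['tcp_rot'],s['ft_force'])
snap('wrist','w8');snap('scene','s8')
a=cv2.imread('pics/s8.png');cv2.imwrite('pics/s8c.png',cv2.resize(a[90:240,235:365],(0,0),fx=4,fy=4,interpolation=cv2.INTER_CUBIC))
```

```text
18.8 [471.10246629 150.50670499 222.94858376] [ 179.99592358    0.48192859 -168.67547683] [0.28893424 0.20513596 0.59853013]
```

View pics/s8c.png

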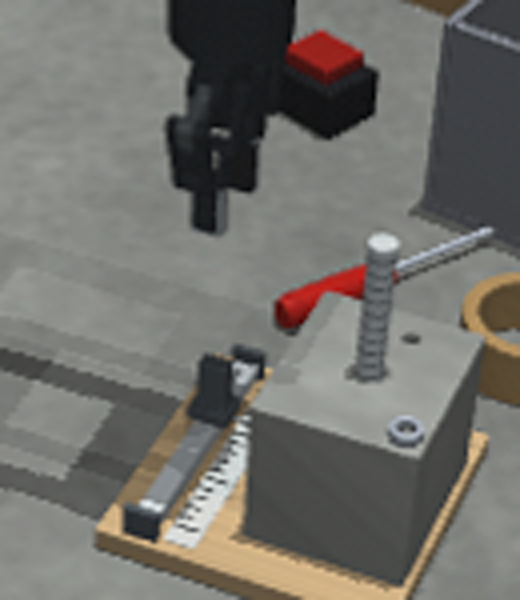

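View pics/w8.png

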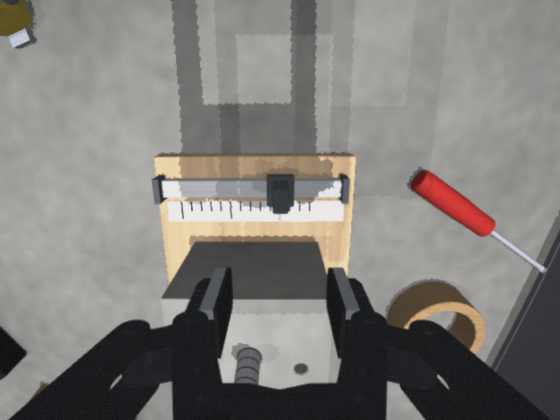

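Run:
```python
from h import *
a=cv2.imread('pics/w8.png');cv2.imwrite('pics/w8c.png',cv2.resize(a[165:230,145:365],(0,0),fx=3.6,fy=5,interpolation=cv2.INTER_CUBIC))
a=cv2.imread('pics/s8.png');cv2.imwrite('pics/s8d.png',cv2.resize(a[143:190,312:348],(0,0),fx=12,fy=12,interpolation=cv2.INTER_CUBIC))
```

```text
(no output)
```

View pics/w8c.png

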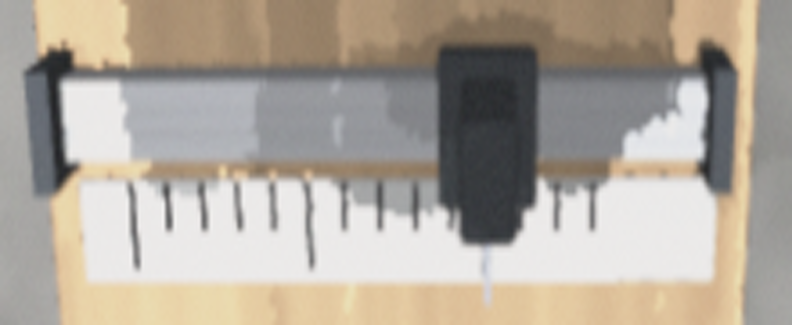

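View pics/s8d.png

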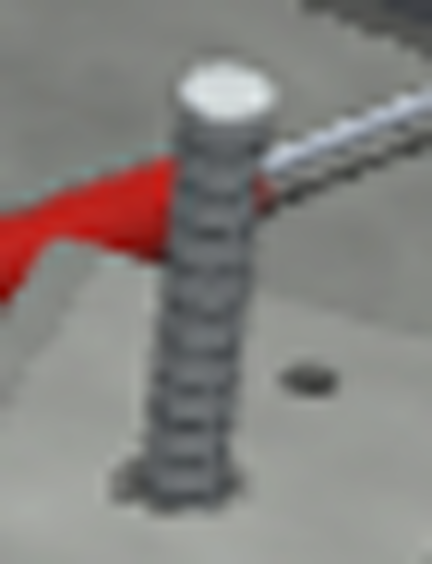

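drive_tool(moves=[[[0, 0, 20], 0], [[0, 0, 20], 0], [[0, 0, 20], 0], [[0, 0, 20], 0], [[0, 0, 20], 0], [[0, 0, 20], 0], [[0, 0, 20], 0], [[0, 0, 20], 0]])

```text
time: 19.57
tool_pos: [468.4, 149.9, 236.8]
tcp_rot: [-180.0, -0.0, -168.7]
ft_force: [0.2, -0.0, 0.5]
finger_gap: 45.2
```

Run:
```python
from h import *
snap('scene','s9')
```

```text
(no output)
```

View pics/s9.png

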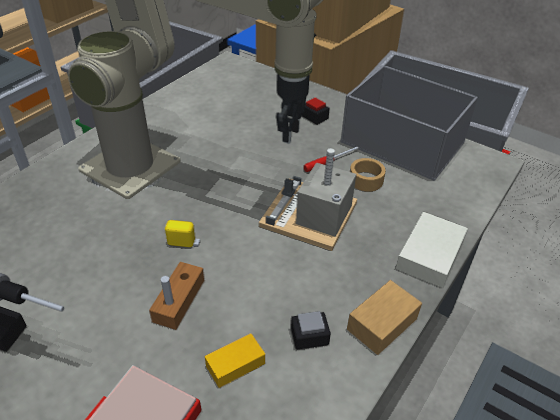

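The picture shows the rod standing in the block (330,168), the cursor at (290,185) and the pin still in the rack (167,290). The other things have not moved.

```bash
python3 -c "
from bench import r
print(r.hand_in())"
```

```text
the job is handed in; nothing more can be done
None
```

The ringed rod is standing on the solid bottom of the wide hole, and I set the cursor to about 100 mm to match. The job is handed in; no verdict was reported.

- **Pressing home:** the disc gave way under about 4 N, then the rod stopped hard. I sent one press step too many, which took the measured force to 26.6 N. The contact force at that point was perhaps 28 N, close to the 30 N limit. I backed off to about 7 N straight away and then released the rod.
- **Exposed length:** arm position gave 99.4 mm, and the scene camera, using the rod top and ring count, gave about 100 mm. The wrist camera gave about 98 mm.
- **Cursor:** the pointer reads about 99.5–100 mm against the ticks, within 2 mm of all three estimates.
- **Last picture:** the rod is upright, the pin and the other things look unmoved, and the gripper is clear of everything. The job took about 20 s of the 67 s allowed.

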